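Clear the iron weights off the tester bed

ROBOT

A 6-joint arm with a two-finger parallel gripper is mounted at the origin on the work surface. World frame = base frame: x ahead of the robot, y to its left, z up, the work surface at z = 0. Lengths are in mm, angles in rad, forces in N, time in s.
With the tool pointing down it reaches from about 225 to 725 mm from the base axis. Payload 3.1 kg.
Tool frame: the origin (TCP) lies at the very end of the fingers, on their centre line; the grasp point (between the pads) lies 19 mm behind it; z points along the fingers, y is the line along which they close (so a half turn about z gives the same grasp; the last joint's range is limited). The gripper opens to 85 mm and grips with 20 to 120 N. Pads are 22 mm wide; open, the fingers measure 114 mm over their backs; the gripper's body (76 mm by 85 mm) begins 54 mm behind the grasp point. The pads swing forward as they close: fully open they stand 13 mm farther back than shut.
Start: joints at [-0.128, 0.048, 0.099, 1.622, 0, 1.443], TCP at [524.993, -0.012, 231.312] pointing down, gripper open.
Joint ranges: [-2.91, 2.91], [-0.99, 1.94], [-1.21, 1.42], [-2.12, 2.29], [-1.49, 1.47], [-3.14, 3.14]. Speed limits (rad/s): [2.79, 2.79, 3.14, 3.14, 3.14, 3.14].

INTERFACE

Orientations are given as a 3x3 rotation matrix whose columns are the frame's x, y, z axes.
In Python, from cell import bot, capture, search_frame gives the robot as it stands.
- The arm moves only by the tool servo_tool, never from a script. Its argument "steps" is a list that holds one entry, the list of rows, each a list of 7 numbers: the opening, from 0 (shut) to 1 (fully open), then the shift along the tool's x, y, z in cm, then the turn, a rotation vector about the tool's x, y, z in degrees. In form: [[[grip, tx, ty, tz, ax, ay, az], ...]]. A call has 1 to 10 rows; each row is the pose to reach, as a shift and turn from the pose commanded when the call began, along the tool's axes at that moment; what a row does not reach only later rows make up. A row lasts 1/10 s, in which the tool goes at most 50 mm and 8.59 degrees, less where a joint would pass 70% of its speed; a pose out of reach is approached as far as the arm can. A call with a gripper value outside its range is refused whole. The fingers move at their own pace and stop on an object; "newtons" is the grip in N (left out, the last holds). Time passes only in rows, so rows that repeat a pose let the fingers close. It gives the time, the measured TCP pose, the force, the opening and the grip force at its end, in the units of the state.
- bot.sense(): the state, without advancing time (a new reading comes with each control period).
- capture(name): name is "scene" or "side" or "wrist"; returns a dict with "image" (420x560x3 uint8, red, green, blue), "fx", "fy", "cx", "cy" (pixels), "rvec" (rotation vector, rad) and "tvec" (3), from world to camera coordinates, as OpenCV has them. Camera axes: x right, y down, z forward; pixel columns grow to the right and rows downward; lengths in mm; the calibration is good to about 2 mm. A picture is of the moment at which its call begins. There is no depth.
- bot.job_done(): hands the job in; it is judged then, once.
Trained networks look in the newest picture that a camera, given by its name, has taken for a name from the list of things; names that differ only in an ending like _2 or _b are one class to them, and where a whole thing is asked for, a point or a joint stands for the part that bears it (a point fixed in the world has none). Each returns a list of dicts, best first, with "p" (0 to 1); they miss things now and then, are a little off and sometimes report something else, mostly with a low value. They report only what shows in the picture. A call takes as long as a camera call.
- search_frame(thing, camera): "location" ([x, y, z] in mm, in the coordinates of the camera as it stood for that picture, good to about 4 mm: the middle of the surface that is visible of it).
The state is a dict: "time": time; "q": joint angles; "qd": joint speeds; "joint_efforts": joint torques, N m; "tool_pos": TCP position; "tcp_rot": TCP orientation; "wrist_force": force on the tool from outside, world axes, zero at the start; "wrist_torque": the same for the moment, N m; "opening": finger opening in mm; "finger_force": force on a finger pad.
Only numpy, scipy, OpenCV 4.12 (cv2) and the standard library are available. Lean on these libraries where they do the work, as an engineer would, in place of code of your own. Each camera call takes 0.05 s, during which the arm holds its last target. There are 200 camera calls.

TASK

Clear the three black cast-iron weights, the oblong, the round and the square one, off the raised steel machine bed into the open grey bin that stands against one end of it. They are too heavy to lift, so slide them along the bed and tip them over its edge so that all end up down inside the bin, none heaped up above its rim. Leave the four other parts on the bed standing where they are.

Things in the scene. Friction and masses are not known exactly. Their poses are not given: they have to be found in the camera images.
- bed: Fixed black housing with a bare flat steel top, 300 mm in its own x, 520 mm in its own y, top 140 mm above the bench, no rim. Origin: centre of its underside, on the bench. Its two ends are at own y = +260 and -260 mm; the bin stands against one end, a closed case against the other (either way round).
- bin: Fixed open-topped grey bin, outside 270 mm in own x, 180 mm in own y, 120 mm high (rim 20 mm below the bed's top), walls and floor 6 mm. Origin: centre of its underside, on the bench. Same heading as the bed, 5 mm away from the bed's end; its centre is within 30 mm of the bed's centre line (along the bed's x).
- case: Fixed closed blue instrument case with a low grip on its lid, 270 x 180 x 97 mm, at the bed's other end. Not used. Origin: centre of its underside.
- block_weight: Cast-iron oblong weight, 52 mm in own x, 84 mm in own y, 46 mm high, plain upright sides, about 1.2 to 1.7 kg, loose on the bed. Origin: centre of its underside; z up. It drags with up to about 20 N.
- block_centre (a point): Centre of the oblong weight, 23 mm above its underside.
- round_weight: Cast-iron round weight, upright cylinder 62 mm in diameter, 62 mm high, about 1.1 to 1.6 kg, loose on the bed. Origin: centre of its underside; z up. It drags with up to about 20 N.
- round_centre (a point): Centre of the round weight, 31 mm above its underside.
- square_weight: Cast-iron square weight, 54 x 54 mm, 56 mm high, plain upright sides square to its own x and y, about 0.9 to 1.4 kg, loose on the bed. Origin: centre of its underside; z up. It drags with up to about 20 N.
- square_centre (a point): Centre of the square weight, 28 mm above its underside.
- load_cell: Stays: steel load cell, cylinder 50 mm in diameter with a stud, 54 mm high in all, a small connector sticks out to 33 mm from its axis; loose, near a corner of the bed. Origin: centre of its underside.
- jaw: Stays: dark steel grip jaw, block 44 mm in own x (a pin head sticks out to 27 mm at +x), 36 mm in own y, 50 mm high; loose, near a corner of the bed. Origin: centre of its underside.
- platen: Stays: steel compression platen, disc 56 mm in diameter and 14 mm thick with a stem 22 mm in diameter, 40 mm high in all; loose, near a corner of the bed. Origin: centre of its underside.
- pot: Stays: white lidded specimen pot, 52 mm in diameter, 48 mm high; loose, near a corner of the bed. Origin: centre of its underside.

How it is judged (in metres and radians):
At the end, for the whole second after the job is handed in: The centre of each weight is inside the bin's walls seen from above (within 130 mm in its x and 85 mm in its y of the bin's centre) and below its rim (less than 120 mm above the bench), and all three weights are at rest (under 30 mm/s) (x of block_centre in the frame of bin between -0.13 and 0.13 m and y of block_centre in the frame of bin between -0.085 and 0.085 m and z of each of block_centre, round_centre, square_centre in the frame of bin below 0.12 m and linear speed of each of block_weight, round_weight, square_weight below 0.03 m/s and x of round_centre in the frame of bin between -0.13 and 0.13 m and y of round_centre in the frame of bin between -0.085 and 0.085 m and x of square_centre in the frame of bin between -0.13 and 0.13 m and y of square_centre in the frame of bin between -0.085 and 0.085 m); the robot touches nothing.
It fails at once if the block weight is lifted: raised more than 12 mm off the bed while level, or its centre more than 65 mm above the bed at any tilt ((angle between block_weight's own z axis and vertical below 0.2 rad and height (world z) of block_centre above 0.175 m) or height (world z) of block_centre above 0.205 m).
It fails at once if the round weight is lifted: raised more than 12 mm off the bed while level, or its centre more than 65 mm above the bed at any tilt ((angle between round_weight's own z axis and vertical below 0.2 rad and height (world z) of round_centre above 0.183 m) or height (world z) of round_centre above 0.205 m).
It fails at once if the square weight is lifted: raised more than 12 mm off the bed while level, or its centre more than 65 mm above the bed at any tilt ((angle between square_weight's own z axis and vertical below 0.2 rad and height (world z) of square_centre above 0.18 m) or height (world z) of square_centre above 0.205 m).
It fails at once if one of the four other parts on the bed (load cell, jaw, platen, pot) is shifted more than 20 mm or knocked over (distance of any of load_cell, jaw, platen, pot from where it was at the start of the episode above 0.02 m or angle between any of load_cell, jaw, platen, pot's own z axis and vertical above 0.5 rad).
It also fails if it takes over 70 s, if anything falls off the work surface, if the arm or the gripper's body presses on something with over 40 N, if the wrist force passes 120 N, or if a joint passes its speed limit or range.

## Working session

There is one attempt and no reset: what is moved stays moved. The work goes in short steps, Python scripts to look and compute and a tool call to move; the robot and the scene stay as the last step left them, time stands still between calls to the robot, and variables do not carry over. Pictures are saved under pics/ and viewed, at most 10 in all, crops included, and the job is handed in when it is done.

Besides the shell and the picture viewer there is one more tool, called by a JSON object that holds its "name" and its "arguments", one argument or row to a line. servo_tool: Moves the arm, as the interface text tells. Its arguments: {"type":"object","properties":{"steps":{"type":"array"},"newtons":{"type":"number"}},"required":["steps"]}

```bash
mkdir -p pics; cat > h.py <<'E'
import numpy as np, cv2
from cell import bot, capture, search_frame
def cam(n):
    c=capture(n); R=cv2.Rodrigues(np.array(c["rvec"],float))[0]; return c,R,np.array(c["tvec"],float).ravel()
def save(c,f): cv2.imwrite("pics/"+f,c["image"][:,:,::-1])
def find(t,n,c,R,T):
    o=[]
    for d in search_frame(t,n)[:2]:
        p=np.array(d["location"],float); w=R.T@(p-T); o.append((round(d["p"],2),w.round(0).tolist(),[round(c["fx"]*p[0]/p[2]+c["cx"]),round(c["fy"]*p[1]/p[2]+c["cy"])]))
    return o
def ray(u,v,z,c,R,T):
    d=R.T@np.array([(u-c["cx"])/c["fx"],(v-c["cy"])/c["fy"],1]); o=-R.T@T; return o+d*(z-o[2])/d[2]
E
python3 - <<'E'
from h import *
for n in ["scene","side"]:
    c,R,T=cam(n); save(c,n+"0.png"); print(n,(-R.T@T).round())
    for t in ["bed","bin","case","block_weight","round_weight","square_weight","load_cell","jaw","platen","pot"]: print(t,find(t,n,c,R,T))
s=bot.sense(); print(s["tool_pos"],s["tcp_rot"],s["time"])
E
```

```text
scene [1103. -681. 1297.]
bed [(0.6, [615.0, -41.0, 139.0], [278, 216])]
bin [(0.61, [507.0, 466.0, 51.0], [345, 114])]
case [(0.95, [592.0, -334.0, 84.0], [199, 301]), (0.65, [450.0, 211.0, 152.0], [285, 129])]
block_weight [(0.95, [526.0, -42.0, 184.0], [251, 189]), (0.25, [637.0, 17.0, 194.0], [298, 193])]
round_weight [(0.65, [569.0, 174.0, 198.0], [312, 144]), (0.61, [526.0, -39.0, 185.0], [251, 188])]
square_weight []
load_cell [(0.77, [690.0, 214.0, 180.0], [356, 160])]
jaw [(0.96, [694.0, -177.0, 190.0], [270, 257])]
platen [(0.85, [447.0, 212.0, 151.0], [284, 129])]
pot [(0.95, [471.0, -185.0, 183.0], [199, 214])]
side [-115.  947.  830.]
bed [(0.7, [490.0, 104.0, 141.0], [280, 226]), (0.16, [448.0, -347.0, 85.0], [381, 175])]
bin [(0.76, [518.0, 377.0, 62.0], [194, 314])]
case [(0.6, [449.0, -342.0, 88.0], [380, 174])]
block_weight [(0.63, [507.0, -20.0, 173.0], [303, 190]), (0.53, [616.0, 43.0, 182.0], [252, 185])]
round_weight [(0.66, [543.0, 198.0, 185.0], [235, 221])]
square_weight [(0.92, [621.0, 46.0, 180.0], [250, 185])]
load_cell [(0.54, [543.0, 201.0, 185.0], [235, 222])]
jaw [(0.62, [455.0, -343.0, 88.0], [378, 174]), (0.5, [670.0, -166.0, 164.0], [283, 155])]
platen [(0.84, [434.0, 230.0, 156.0], [267, 256])]
pot [(0.59, [457.0, -161.0, 175.0], [349, 172])]
[ 5.24998626e+02 -1.07277729e-02  2.31328158e+02] [[ 1.34350533e-05  9.99999999e-01  3.39889442e-05]
 [ 1.00000000e+00 -1.34344058e-05 -1.90517650e-05]
 [-1.90513084e-05  3.39892001e-05 -9.99999999e-01]] 1.1
```

View pics/scene0.png

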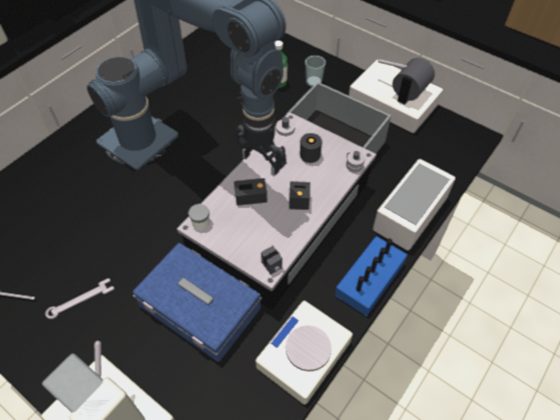

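View pics/side0.png

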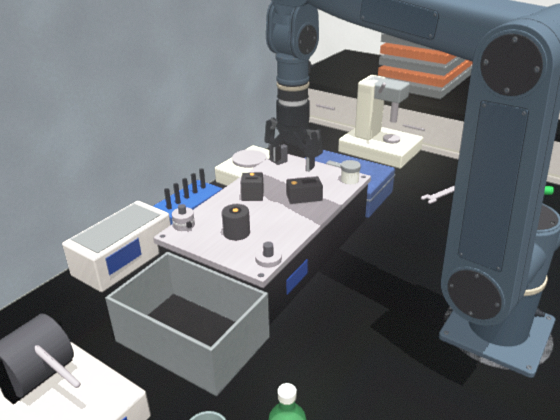

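The scene picture shows the bed running from its pot/jaw end (178,229)-(268,287) to the bin at (340,120). The oblong is at (251,190), the square at (299,195) and the round at (311,148). The platen (285,127) and load cell (356,160) flank the bin end. The side picture agrees. Next I'll enlarge this for the edges.

```bash
python3 - <<'E'
from h import *
c,R,T=cam("wrist"); save(c,"w0.png"); print((-R.T@T).round())
for t in ["block_weight","round_weight","square_weight","load_cell","platen"]: print(t,find(t,"wrist",c,R,T))
c,R,T=cam("scene"); cv2.imwrite("pics/s1.png",cv2.resize(c["image"][75:300,165:405,::-1],None,fx=2.6,fy=2.6,interpolation=cv2.INTER_CUBIC))
for p,z in [((178,229),140),((268,287),140),((375,153),140),((388,122),120),((315,85),120)]: print(p,ray(*p,z,c,R,T).round())
E
```

```text
[525.  79. 374.]
block_weight [(0.65, [519.0, -29.0, 184.0], [272, 275])]
round_weight []
square_weight [(0.72, [625.0, 35.0, 199.0], [458, 188])]
load_cell []
platen []
(178, 229) [ 436. -232.  140.]
(268, 287) [ 723. -222.  140.]
(375, 153) [705. 302. 140.]
(388, 122) [664. 451. 120.]
(315, 85) [390. 453. 120.]
```

View pics/w0.png

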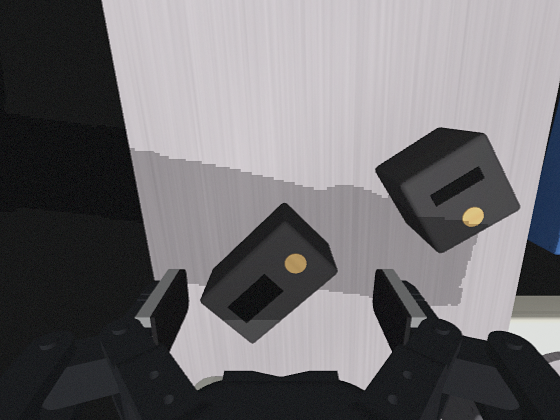

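View pics/s1.png

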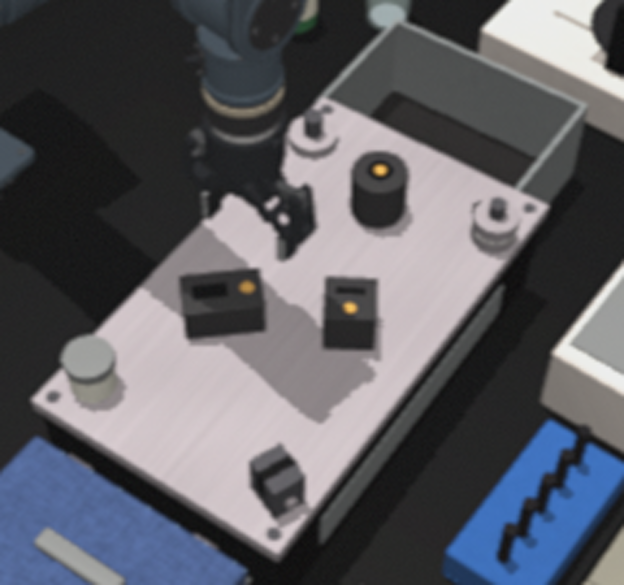

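{"name": "servo_tool", "arguments": {
  "steps": [
    [[1,4,1,-1,0,0,0],[1,8,2,-3,0,0,0],[1,11,3,-4,0,0,0],[1,11,3,-4,0,0,0]]
  ]
}}

```text
time: 1.85
tool_pos: [556.4, 113.5, 272.9]
tcp_rot: [[-0.005, 1.0, 0.004], [1.0, 0.005, 0.002], [0.002, 0.004, -1.0]]
wrist_force: [0.3, 0.2, -0.5]
opening: 85.3
finger_force: 0.0
```

```bash
python3 - <<'E'
from h import *
c,R,T=cam("wrist"); save(c,"w1.png"); np.savez("w1.npz",R=R,T=T,k=[c[k] for k in("fx","fy","cx","cy")]); print((-R.T@T).round(),bot.sense()["tool_pos"].round(1) if hasattr(bot.sense()["tool_pos"],"round") else bot.sense()["tool_pos"])
for t in ["block_weight","round_weight","square_weight","load_cell","platen","bin"]: print(t,find(t,"wrist",c,R,T))
E
```

```text
[555. 192. 416.] [555.6 111.5 271.9]
block_weight [(0.91, [525.0, -15.0, 180.0], [245, 349])]
round_weight [(0.7, [555.0, 183.0, 205.0], [280, 121]), (0.61, [446.0, 222.0, 152.0], [134, 64])]
square_weight [(0.95, [619.0, 41.0, 197.0], [359, 306])]
load_cell [(0.59, [671.0, 229.0, 176.0], [450, 50])]
platen [(0.89, [446.0, 221.0, 154.0], [134, 65])]
bin []
```

View pics/w1.png

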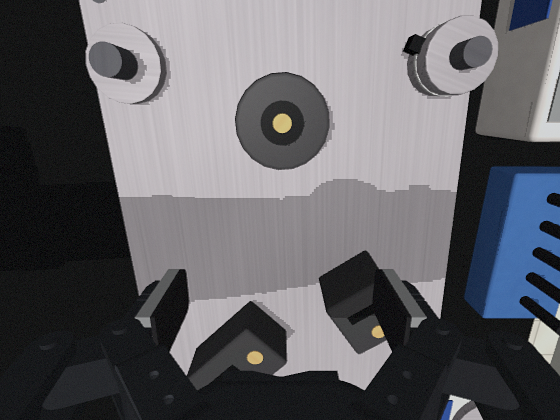

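The wrist view shows the round's top centred at (282,121), the platen at (128,63) and the load cell at (455,53) with its connector at (414,44). The square's top corner is near (358,352). The oblong is partly hidden at the bottom.

```bash
python3 - <<'E'
from h import *
d=np.load("w1.npz");c=dict(zip(("fx","fy","cx","cy"),d["k"]))
r=lambda u,v,z:print((u,v),ray(u,v,z,c,d["R"],d["T"]).round(1))
for a in [(282,121,202),(329,121,202),(128,63,154),(456,56,170),(404,44,150),(80,0,140),(125,210,140),(470,100,140),(447,255,140),(366,251,140),(320,279,140),(254,303,140),(286,336,140)]: r(*a)
c,R,T=cam("scene")
for p,z in [((177.3,229.6),140),((272,289.6),140),((373,152),140),((290,112),140),((390,116),120),((318,83.5),120)]: print(p,ray(*p,z,c,R,T).round())
E
```

```text
(282, 121) [557.1 183.1 202. ]
(329, 121) [587.3 183.3 202. ]
(128, 63) [442.2 222.4 154. ]
(456, 56) [678.8 226.2 170. ]
(404, 44) [648.5 237.  150. ]
(80, 0) [406.4 266.9 140. ]
(125, 210) [416.4 102.3 140. ]
(470, 100) [711.  197.8 140. ]
(447, 255) [715.1  58.5 140. ]
(366, 251) [637.7  62.4 140. ]
(320, 279) [595.5  32.5 140. ]
(254, 303) [530.8   5.3 140. ]
(286, 336) [563.2 -34.3 140. ]
(177.3, 229.6) [ 435. -234.  140.]
(272, 289.6) [ 735. -222.  140.]
(373, 152) [698. 302. 140.]
(290, 112) [411. 288. 140.]
(390, 116) [655. 478. 120.]
(318, 83.5) [394. 465. 120.]
```

{"name": "servo_tool", "arguments": {
  "steps": [
    [[1,4,0.1,0,0,0,0],[1,7.3,0.2,2,0,0,0],[1,7.3,0.2,4,0,0,0],[1,7.3,0.2,7,0,0,0],[1,7.3,0.2,10,0,0,0],[1,7.3,0.2,12,0,0,0],[0,7.3,0.2,12,0,0,0],[0,7.3,0.2,12,0,0,0],[0,7.3,0.2,12,0,0,0],[0,7.3,0.2,12,0,0,0]]
  ],
  "newtons": 40
}}

```text
time: 3.25
tool_pos: [556.9, 182.4, 150.9]
tcp_rot: [[0.0, 1.0, -0.001], [1.0, -0.0, -0.001], [-0.001, -0.001, -1.0]]
wrist_force: [0.9, -0.1, -8.6]
opening: 61.5
finger_force: 47.9
```

{"name": "servo_tool", "arguments": {
  "steps": [
    [[0,1.5,-0.5,0,0,0,0],[0,3.5,-1.2,0,0,0,0],[0,5.5,-2,0,0,0,0],[0,7.5,-2.6,0,0,0,0],[0,9,-3.5,0,0,0,0],[0,10.2,-4.5,0,0,0,0],[0,11.3,-5.5,0,0,0,0],[0,12.3,-6.5,0,0,0,0],[0,12.3,-6.5,0,0,0,0]]
  ]
}}

```text
time: 4.15
tool_pos: [489.0, 308.0, 150.9]
tcp_rot: [[-0.003, 1.0, -0.004], [1.0, 0.003, 0.002], [0.002, -0.004, -1.0]]
wrist_force: [-2.0, 2.0, -10.6]
opening: 61.3
finger_force: 47.7
```

{"name": "servo_tool", "arguments": {
  "steps": [
    [[1,0,0,0,0,0,0],[1,0,0,0,0,0,0],[1,0,0,0,0,0,0],[1,0,0,0,0,0,0],[1,0,0,0,0,0,0],[1,0,0,0,0,0,0]]
  ]
}}

```text
time: 4.75
tool_pos: [492.4, 305.9, 151.7]
tcp_rot: [[0.0, 1.0, 0.001], [1.0, -0.0, 0.0], [0.0, 0.001, -1.0]]
wrist_force: [-0.3, 0.1, 0.6]
opening: 85.4
finger_force: 0.0
```

```bash
python3 - <<'E'
from h import *
c,R,T=cam("side"); cv2.imwrite("pics/side1.png",cv2.resize(c["image"][120:400,80:420,::-1],None,fx=2,fy=2))
print(find("round_weight","side",c,R,T))
E
```

```text
[(0.72, [509.0, -26.0, 173.0], [304, 188]), (0.62, [474.0, 349.0, 57.0], [219, 317])]
```

View pics/side1.png

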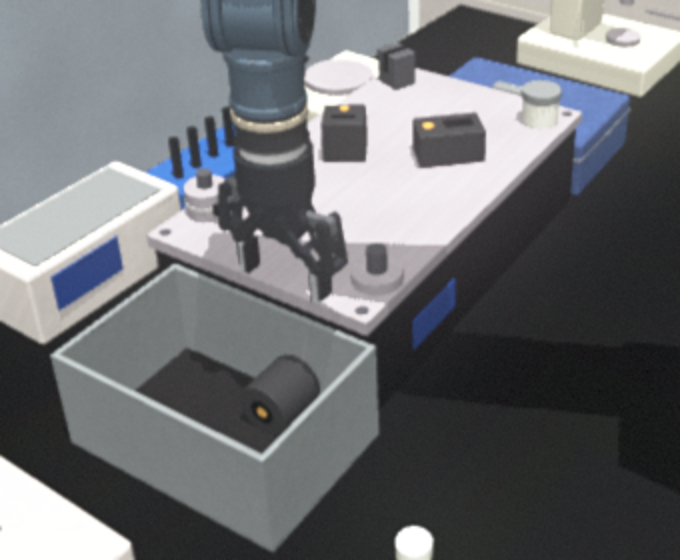

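The round lies in the bin and nothing else has moved. Next is the square, at about (631,25) with its face normal 35° off.

{"name": "servo_tool", "arguments": {
  "steps": [
    [[1,0,0,-5,0,0,0],[1,-3.5,2,-8,0,0,-5],[1,-7.5,4.5,-8,0,0,-12],[1,-11.5,7,-8,0,0,-19],[1,-15.5,9.5,-8,0,0,-26],[1,-19.5,12,-8,0,0,-33],[1,-24,13.9,-8,0,0,-35.4],[1,-28.1,13.9,-7,0,0,-35.4],[1,-28.1,13.9,-6,0,0,-35.4],[1,-28.1,13.9,-6,0,0,-35.4]]
  ]
}}

```text
time: 5.85
tool_pos: [630.0, 24.0, 209.0]
tcp_rot: [[-0.577, 0.817, -0.004], [0.817, 0.577, 0.001], [0.003, -0.003, -1.0]]
wrist_force: [-0.3, 1.4, -0.6]
opening: 85.3
finger_force: 0.0
```

```bash
python3 - <<'E'
from h import *
c,R,T=cam("wrist"); save(c,"w2.png"); s=bot.sense(); print(s["tool_pos"],s["tcp_rot"],s["q"])
print(find("square_weight","wrist",c,R,T))
# project expected corners
r=np.radians(35.4);u=np.array([np.cos(r),np.sin(r)]);v=np.array([-u[1],u[0]])
for a in(-27,27):
  for b in(-27,27):
    P=np.r_[np.array([631,25])+a*u+b*v,196]; p=R@P+T; print((p[:2]/p[2]*[c["fx"],c["fy"]]+[c["cx"],c["cy"]]).round())
E
```

```text
[630.18339294  25.20661363 210.03699474] [[-5.78808520e-01  8.15458926e-01 -2.72730229e-03]
 [ 8.15460136e-01  5.78812491e-01  9.30569346e-04]
 [ 2.33743771e-03 -1.68538483e-03 -9.99995848e-01]] [-6.66726201e-02  3.30891782e-01  3.80778462e-01  1.62346625e+00
  7.46800179e-04  8.86851935e-01]
[(0.78, [626.0, 37.0, 197.0], [289, 239])]
[235. 303.]
[231. 212.]
[331. 303.]
[336. 212.]
```

View pics/w2.png

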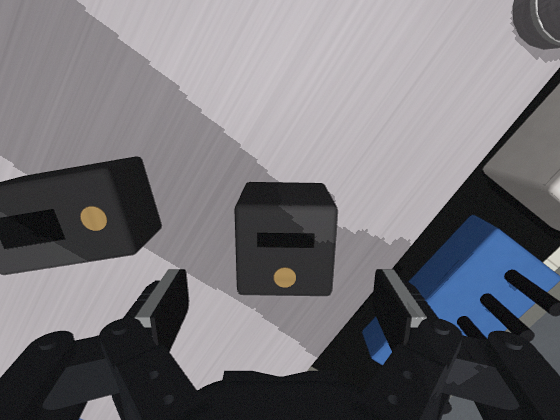

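The square's top face corners are (235,208), (337,210), (332,296) and (237,294). It is square to the jaws and within 5 mm of the prediction, so I'll descend and grip.

{"name": "servo_tool", "arguments": {
  "steps": [
    [[1,0.3,0,2,0,0,0],[1,0.4,0,4,0,0,0],[1,0.4,0,6,0,0,0],[0,0.4,0,6,0,0,0],[0,0.4,0,6,0,0,0],[0,0.4,0,6,0,0,0],[0,0.4,0,6,0,0,0],[0,0.4,0,6,0,0,0]]
  ]
}}

```text
time: 6.75
tool_pos: [629.2, 29.4, 152.8]
tcp_rot: [[-0.58, 0.815, 0.002], [0.815, 0.58, 0.002], [0.0, 0.003, -1.0]]
wrist_force: [-0.4, 4.1, 1.3]
opening: 53.7
finger_force: 47.2
```

{"name": "servo_tool", "arguments": {
  "steps": [
    [[0,1.5,0.3,0,0,0,7],[0,3.1,0.5,0,0,0,14],[0,4.7,0.65,0,0,0,21],[0,6.45,0.8,0,0,0,28],[0,8.05,0.95,0,0,0,35.4],[0,10.1,2.2,0,0,0,35.4],[0,12.2,3.6,0,0,0,35.4],[0,14.2,5.1,0,0,0,35.4],[0,16.2,6.5,0,0,0,35.4],[0,18.3,8,0,0,0,35.4]]
  ]
}}

```text
time: 7.75
tool_pos: [589.3, 220.7, 152.9]
tcp_rot: [[0.003, 1.0, 0.003], [1.0, -0.003, -0.007], [-0.007, 0.003, -1.0]]
wrist_force: [0.4, -6.7, 2.9]
opening: 54.0
finger_force: 47.2
```

{"name": "servo_tool", "arguments": {
  "steps": [
    [[0,2,0,0,0,0,0],[0,4,0,0,0,0,0],[0,6,0,0,0,0,0],[0,7.5,0,0,0,0,0],[0,8.8,0,0,0,0,0],[0,8.8,0,0,0,0,0],[1,8.8,0,0,0,0,0],[1,8.8,0,0,0,0,0],[1,8.8,0,0,0,0,0],[1,8.8,0,0,0,0,0]]
  ]
}}

```text
time: 8.75
tool_pos: [587.9, 311.6, 151.3]
tcp_rot: [[0.0, 1.0, -0.0], [1.0, -0.0, 0.0], [0.0, -0.0, -1.0]]
wrist_force: [0.2, -0.5, 0.9]
opening: 85.2
finger_force: 0.0
```

```bash
python3 - <<'E'
from h import *
c,R,T=cam("side"); cv2.imwrite("pics/side2.png",cv2.resize(c["image"][120:400,80:420,::-1],None,fx=2,fy=2))
print(bot.sense()["tool_pos"]); print([ (t,find(t,"side",c,R,T)) for t in("square_weight","block_weight")])
E
```

```text
[587.87200498 311.57038389 151.28108906]
[('square_weight', [(0.79, [572.0, 395.0, 58.0], [169, 310])]), ('block_weight', [(0.7, [477.0, 348.0, 55.0], [218, 316]), (0.62, [505.0, -24.0, 175.0], [305, 188])])]
```

View pics/side2.png

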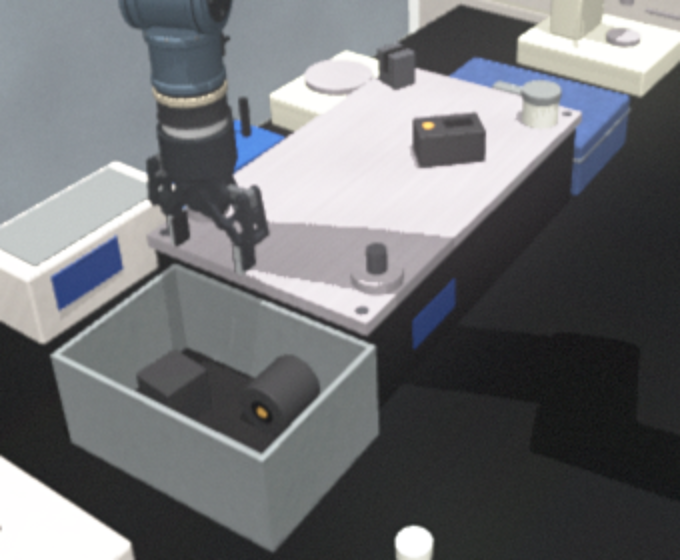

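The round and square are both low in the bin, and the others still stand. Now the oblong at about (515,-41), short side at -51°.

{"name": "servo_tool", "arguments": {
  "steps": [
    [[1,0,-0.5,-5,0,0,0],[1,-3,-2,-8,0,0,6],[1,-7.5,-3.5,-8,0,0,13],[1,-12,-4.5,-8,0,0,20],[1,-16.5,-5.5,-8,0,0,27],[1,-21,-6.5,-8,0,0,34],[1,-25.5,-7.3,-8,0,0,41],[1,-30.5,-7.3,-8,0,0,48],[1,-35.3,-7.3,-6,0,0,50.7],[1,-35.3,-7.3,-6,0,0,50.7]]
  ]
}}

```text
time: 9.9
tool_pos: [513.6, -46.1, 209.1]
tcp_rot: [[0.779, 0.627, -0.003], [0.627, -0.779, -0.002], [-0.003, -0.001, -1.0]]
wrist_force: [-0.7, 0.3, -0.6]
opening: 85.1
finger_force: 0.0
```

```bash
python3 - <<'E'
from h import *
c,R,T=cam("wrist"); save(c,"w3.png"); s=bot.sense(); print(s["tool_pos"],s["tcp_rot"])
print(find("block_weight","wrist",c,R,T))
r=np.radians(39.3);u=np.array([np.cos(r),np.sin(r)]);v=np.array([-u[1],u[0]])
for a in(-42,42):
  for b in(-26,26):
    P=np.r_[np.array([515,-41])+a*u+b*v,186]; p=R@P+T; print((p[:2]/p[2]*[c["fx"],c["fy"]]+[c["cx"],c["cy"]]).round())
E
```

```text
[513.76052308 -43.84735578 209.76455189] [[ 7.77060645e-01  6.29419932e-01 -2.70242905e-03]
 [ 6.29422929e-01 -7.77062838e-01  3.50771725e-04]
 [-1.87917447e-03 -1.97354171e-03 -9.99996287e-01]]
[(0.77, [522.0, -32.0, 186.0], [270, 226])]
[319. 307.]
[233. 308.]
[324. 170.]
[225. 171.]
```

View pics/w3.png

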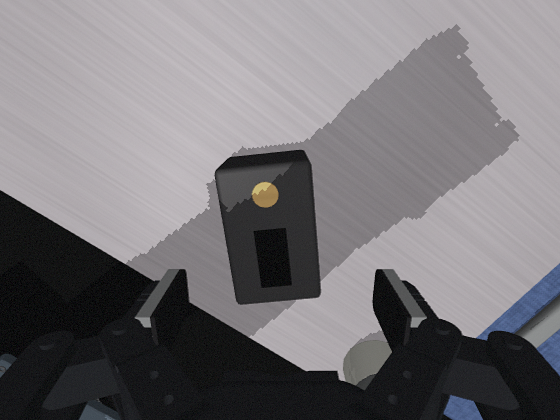

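The oblong's top corners are (217,172), (311,160), (320,296) and (238,303). It is about 5° off the jaws and 3 mm left. I'll correct for that and grip.

{"name": "servo_tool", "arguments": {
  "steps": [
    [[1,0.4,-0.3,2,0,0,-5],[1,0.4,-0.3,4,0,0,-5],[1,0.4,-0.3,6,0,0,-5],[0,0.4,-0.3,6,0,0,-5],[0,0.4,-0.3,6,0,0,-5],[0,0.4,-0.3,6,0,0,-5],[0,0.4,-0.3,6,0,0,-5],[0,0.4,-0.3,6,0,0,-5]]
  ]
}}

```text
time: 10.8
tool_pos: [517.2, -36.0, 152.9]
tcp_rot: [[0.715, 0.699, 0.003], [0.699, -0.715, 0.0], [0.003, 0.002, -1.0]]
wrist_force: [0.8, 1.4, 2.5]
opening: 51.5
finger_force: 47.9
```

{"name": "servo_tool", "arguments": {
  "steps": [
    [[0,1.1,-0.6,0,0,0,-7.6],[0,2.5,-1.4,0,0,0,-15.2],[0,4,-2.4,0,0,0,-22.8],[0,5.4,-3.4,0,0,0,-30.4],[0,6.95,-4.4,0,0,0,-38],[0,8.35,-5.4,0,0,0,-45.6],[0,9.75,-6.8,0,0,0,-45.6],[0,11.4,-8.5,0,0,0,-45.6],[0,13,-10.1,0,0,0,-45.6],[0,14.6,-11.75,0,0,0,-45.6]]
  ]
}}

```text
time: 11.8
tool_pos: [539.6, 147.3, 153.0]
tcp_rot: [[0.004, 1.0, 0.003], [1.0, -0.004, -0.006], [-0.006, 0.003, -1.0]]
wrist_force: [0.2, -8.2, 3.7]
opening: 51.2
finger_force: 48.0
```

{"name": "servo_tool", "arguments": {
  "steps": [
    [[0,2,-0.2,0,0,0,0],[0,4,-0.4,0,0,0,0],[0,6,-0.7,0,0,0,0],[0,8,-0.7,0,0,0,0],[0,10,-0.7,0,0,0,0],[0,12,-0.7,0,0,0,0],[0,14,-0.7,0,0,0,0],[0,15.5,-0.7,0,0,0,0],[0,16.7,-0.7,0,0,0,0],[0,16.7,-0.7,0,0,0,0]]
  ]
}}

```text
time: 12.8
tool_pos: [532.4, 316.6, 152.2]
tcp_rot: [[0.001, 1.0, 0.002], [1.0, -0.001, -0.002], [-0.002, 0.002, -1.0]]
wrist_force: [0.6, -2.0, 0.9]
opening: 51.5
finger_force: 47.8
```

{"name": "servo_tool", "arguments": {
  "steps": [
    [[1,0,0,0,0,0,0],[1,0,0,0,0,0,0],[1,0,0,0,0,0,0],[1,0,0,0,0,0,0],[1,0,0,0,0,0,0],[1,0,0,-2,0,0,0],[1,0,0,-6,0,0,0],[1,0,0,-9,0,0,0],[1,0,0,-9,0,0,0]]
  ]
}}

```text
time: 13.7
tool_pos: [534.0, 317.7, 247.7]
tcp_rot: [[0.002, 1.0, 0.01], [1.0, -0.002, 0.005], [0.005, 0.009, -1.0]]
wrist_force: [0.4, 0.6, 0.2]
opening: 85.3
finger_force: 0.0
```

```bash
python3 - <<'E'
from h import *
c,R,T=cam("side"); cv2.imwrite("pics/side3.png",cv2.resize(c["image"][120:400,80:420,::-1],None,fx=2,fy=2))
print([ (t,find(t,"side",c,R,T)) for t in("round_weight","square_weight","block_weight")])
E
```

```text
[('round_weight', [(0.96, [465.0, 350.0, 59.0], [222, 318])]), ('square_weight', [(0.95, [582.0, 406.0, 60.0], [162, 311])]), ('block_weight', [(0.66, [534.0, 369.0, 71.0], [190, 306])])]
```

View pics/side3.png

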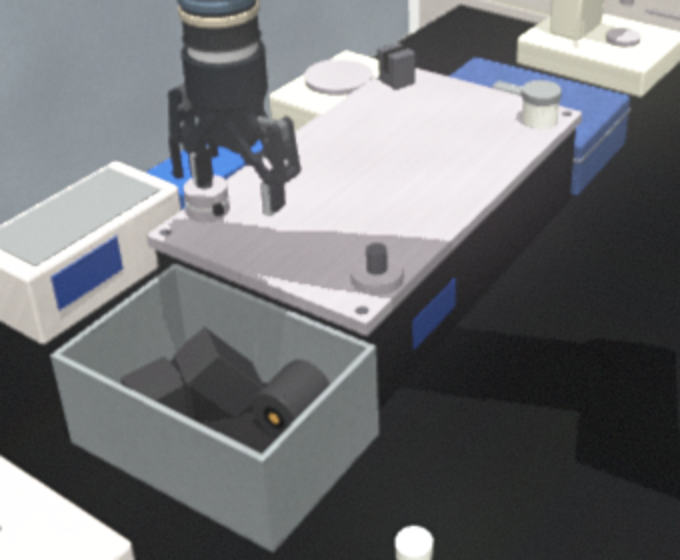

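All three weights are in the bin below the rim. The oblong leans between the other two at about z = 70, and the four parts still stand. I'll let things settle and hand in.

{"name": "servo_tool", "arguments": {
  "steps": [
    [[1,0,0,-1,0,0,0],[1,0,0,-1,0,0,0],[1,0,0,-1,0,0,0],[1,0,0,-1,0,0,0],[1,0,0,-1,0,0,0],[1,0,0,-1,0,0,0],[1,0,0,-1,0,0,0],[1,0,0,-1,0,0,0]]
  ]
}}

```text
time: 14.7
tool_pos: [531.8, 316.7, 251.3]
tcp_rot: [[0.002, 1.0, -0.0], [1.0, -0.002, -0.0], [-0.0, -0.0, -1.0]]
wrist_force: [0.1, 0.3, -0.2]
opening: 85.6
finger_force: 0.0
```

```bash
python3 -c "
from cell import bot
print(bot.job_done())"
```

```text
the job is handed in; nothing more can be done
None
```

I slid all three weights along the bed and tipped them into the bin below its rim, left the four other parts standing, and handed the job in at about 15 s; the hand-in returned no verdict.

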